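# Take the forceps out of the UV unit

### The arm

A 7-joint arm with a two-finger parallel gripper is mounted at the origin on the work surface; the furniture and walls round the work are solid. World frame = base frame: x ahead of the robot, y to its left, z up, the work surface at z = 0. Lengths are in m, angles in degrees, forces in N, time in s.
With the tool pointing down it reaches from about 0.425 to 0.875 m from the base axis. Payload 4.7 kg.
Tool frame: the origin (TCP) lies midway between the tips of the shut fingers; the grasp point (between the pads) lies 19 mm behind it; z points along the fingers, y is the line along which they close (so a half turn about z gives the same grasp; the last joint's range is limited). The gripper opens to 87 mm and grips with 3 to 60 N. Pads are 19 mm wide; open, the fingers measure 117 mm over their backs; the gripper's body (75 mm by 190 mm) begins 51 mm behind the grasp point.
Start: joints at [68.417, 18.392, -4.016, 83.108, 1.295, 78.541, -3.26], TCP at [0.248, -0.601, 0.223] pointing down, gripper open.
Joint ranges: [-163.93, 163.93], [-17.29, 119.83], [-79.2, 71.16], [3.27, 140.29], [-89.18, 269.18], [5.43, 117.66], [-154.24, 154.24]. Speed limits (degrees/s): [147.25, 147.25, 180, 180, 180, 180, 180].

### API

Orientations are given as a 3x3 rotation matrix whose columns are the frame's x, y, z axes.
In Python, from bench import observe, read_camera, camera_info, hand_in gives the robot as it stands.
- The arm moves only by the tool play_rows, never from a script. Its argument "rows" is a list of rows, each a list of 7 numbers: the turn, a rotation vector about the tool's x, y, z in rad, then the shift along the tool's x, y, z in mm, then the finger opening in mm, from 0 to 87. In form: [[ax, ay, az, tx, ty, tz, hand], ...]. A call has 1 to 8 rows; each row shifts and turns the commanded pose from where the row before left it, along the tool's axes as they then stand; what a row does not reach is not made up. A row lasts 1/12 s, in which the tool goes at most 41.7 mm and 7.16 degrees, less where a joint would pass 70% of its speed; a pose out of reach is approached as far as the arm can. A call is refused whole if a number of a shift passes 41.7 or a number of a turn 0.125, either way. A call with a gripper value outside its range is refused whole. The fingers move at their own pace and stop on an object; "grip_force" is the grip in N (left out, the last holds). Time passes only in rows, so rows that do not move let the fingers close. It gives the time, the measured TCP pose, the force, the opening and the grip force at its end, in the units of the state.
- observe(): the state, without advancing time (a new reading comes with each control period).
- read_camera(name): name is "scene" or "top" or "wrist"; returns the picture (400x640x3 uint8, red, green, blue); there is no depth.
- camera_info(name): a dict with "fx", "fy", "cx", "cy" (pixels), "world_from_camera" (4x4, takes a point from camera to world coordinates). Camera axes: x right, y down, z forward; pixel columns grow to the right and rows downward; lengths in m; the calibration is good to about 2 mm. A picture is of the moment at which its call begins: read the wrist's pose just before it. camera_info takes no time and is no camera call; for the wrist camera it gives the pose at the moment of the call.
- hand_in(): hands the job in; it is judged then, once.
The state is a dict: "t": time; "joint_pos": joint angles; "joint_velocities": joint speeds; "joint_efforts": joint torques, N m; "tool_pos": TCP position; "eef_rot": TCP orientation; "contact_force": force on the tool from outside, world axes, zero at the start; "torque": the same for the moment, N m; "opening": opening from 0.0 (shut) to 1.0 (fully open); "grasp_force": force on a finger pad.
Only numpy, scipy, OpenCV 4.12 (cv2) and the standard library are available. Lean on these libraries where they do the work, as an engineer would, in place of code of your own. Each camera call takes 0.05 s, during which the arm holds its last target. There are 200 camera calls.

### The job

The disinfection cycle is over: press the stop button of the white UV unit fully down and let it come back up, before you touch the forceps lying in the unit's chamber. Then take hold of the forceps, which are longer than the opening, tilt them and draw them out at a slant through the opening in the lid without forcing them. Finish while still holding the forceps in the gripper, still, every part of them about 8 cm or more above the lid and over the unit; leave the things standing round it where they are.

Things in the scene. Friction and masses are not known exactly. Their poses are not given: they have to be found in the camera images.
- uv_unit: White box-shaped UV disinfection unit, fixed to the table, 240 x 114 x 46 mm. Origin: centre of its underside; x along its length (roughly toward the robot), z up. Its -x quarter is the solid control end with the button; the rest is a hollow chamber (inside x -60 to 110, y -49 to 49 mm, black floor 4 mm up) under a fixed lid 4 mm thick (top 46 mm up) that has one rectangular opening near the +x end.
- opening (a point): Centre of the lid's opening, at the height of the lid's top; axes as the unit's. In the unit's frame it is at x 56, y 0, z 46 mm; the opening is 96 mm long in x (8 to 104) and 80 mm wide in y. From x -60 to 8 the chamber is covered. A gripper opened wide does not fit through: open the fingers only some 35 mm.
- stop (a joint): Round grey push button (24 mm wide) in a black housing on top of the control end: 0 = up, 0.005 m = fully down; its spring takes 4 N to push fully down.
- stop_top (a point): Centre of the button's top face, 67 mm above the table when up (9 mm proud of its 40 mm wide housing); moves with the button. Press straight down here.
- forceps: Steel dressing forceps, 141 x 14 x 10 mm, about 30 g, rigid, lying flat on the rods along the unit's length; some 90 mm show in the opening, the rest is under the cover. Origin: centre of the underside, 12 mm above the table; y along the length, +y end toward the unit's +x end at the start, z up. Pinch across the 14 mm, best some 30 mm from the middle toward the +y end.
- end_a (a point): Middle of the forceps' +y end, 70 mm from the origin: the end seen in the opening at the start, 3 to 11 mm short of the opening's +x edge.
- end_b (a point): Middle of the forceps' -y end, 70 mm from the origin, the end under the cover at the start.
- tape_roll: Bystander: roll of white tape lying flat beside the unit, 58 mm wide, 26 high; origin at its underside.
- gauze: Bystander: gauze pack beside the unit, 58 x 59 x 12 mm; origin at its underside.
- vial: Bystander: glass vial standing beside the unit, 21 mm wide, 40 high; origin at its underside.
- marker: Bystander: marker pen lying beside the unit, 122 x 13 x 15 mm; origin at its underside.
- timer: Bystander: white wedge timer, 38 x 72 x 52 mm, at the right; origin at its underside.
- plaster_box: Bystander: small carton, 36 x 91 x 52 mm, at the right; origin at its underside.
- rods (a point): Midway between two thin steel rest rods that lie across the chamber, along y, at x -25 and x 90 mm in the unit's frame (6 mm thick, their tops 12 mm above the table). The forceps rest on them; fingertips can go lower only between the rods.

How it is judged:
By the outcome, as a careful person would: the job done as asked, in the order asked, and still so for the second after the job is handed in, while the arm keeps its last pose, push and grip.
It also fails if it takes over 42 s, if anything falls off the work surface, if the arm or the gripper's body presses on something with over 40 N, if the wrist force passes 120 N, or if a joint passes its speed limit or range.

## Working session

There is one attempt and no reset: what is moved stays moved. The work goes in short steps, Python scripts to look and compute and a tool call to move; the robot and the scene stay as the last step left them, time stands still between calls to the robot, and variables do not carry over. Pictures are saved under pics/ and viewed, at most 10 in all, crops included, and the job is handed in when it is done.

Besides the shell and the picture viewer there is one more tool, called after ">>>" as name(argument=value, ...), one argument or row to a line, values as JSON. play_rows: Moves the arm, as the interface text tells. Its arguments: {"type":"object","properties":{"rows":{"type":"array","items":{"type":"array","items":{"type":"number"}}},"grip_force":{"type":"number"}},"required":["rows"]}

```bash
mkdir -p pics; ls; python3 - <<'E'
from bench import *
import cv2,numpy as np
np.set_printoptions(precision=4,suppress=True)
for n in("top","scene"):
    cv2.imwrite(f"pics/{n}0.png",read_camera(n)[:,:,::-1]); c=camera_info(n); print(n,c["fx"],c["fy"],c["cx"],c["cy"]);print(np.array(c["world_from_camera"]))
s=observe();print(s["t"],s["tool_pos"],np.array(s["eef_rot"]),s["opening"])
E
```

```text
pics
top 410.916991120132 410.916991120132 322.72417492491246 197.6628150044992
[[ 0.0084 -0.9794  0.2017  0.2902]
 [-1.     -0.0089 -0.0019 -0.0504]
 [ 0.0036 -0.2017 -0.9794  1.0404]
 [ 0.      0.      0.      1.    ]]
scene 477.04602430577023 477.04602430577023 322.0645800989859 206.04151138299804
[[-0.667  -0.5825  0.4645 -0.1307]
 [-0.7449  0.5063 -0.4346  0.5424]
 [ 0.018  -0.6359 -0.7716  1.1354]
 [ 0.      0.      0.      1.    ]]
0.1 [ 0.2474 -0.6006  0.2216] [[ 0.9246  0.381  -0.0007]
 [ 0.381  -0.9246  0.0015]
 [-0.0001 -0.0017 -1.    ]] 0.9993998309117366
```

View pics/top0.png

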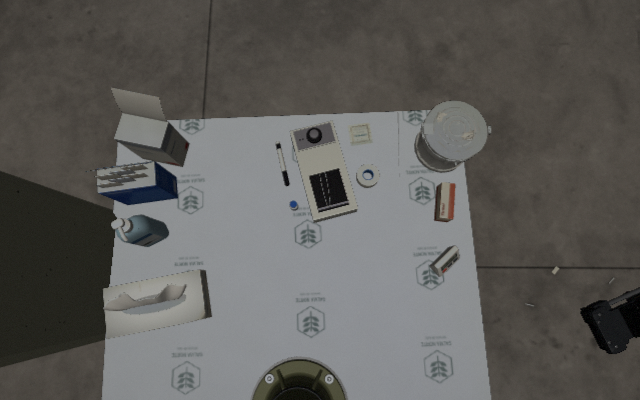

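View pics/scene0.png

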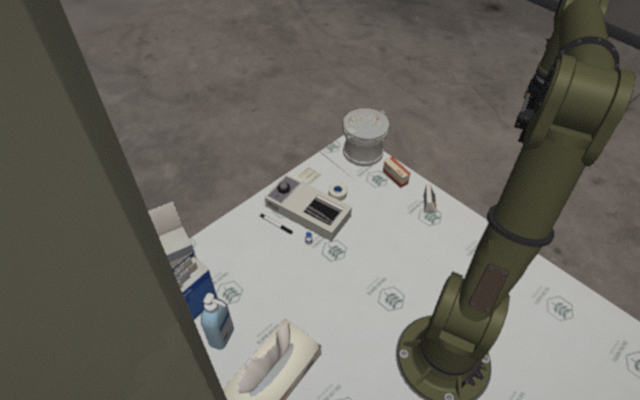

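The top view shows the unit with its corners near (291,129), (331,122), (356,211) and (313,219). The button is near (314,135) and the dark opening near (329,190). The bystanders are marker (282,164), vial (293,205), tape (368,175) and gauze (360,133).

```bash
cat > h.py <<'E'
from bench import *
import cv2,numpy as np
np.set_printoptions(precision=4,suppress=True)
def ray(c,px):
    T=np.array(c["world_from_camera"]);d=np.array([(px[0]-c["cx"])/c["fx"],(px[1]-c["cy"])/c["fy"],1.])
    return T[:3,3],T[:3,:3]@d
def onz(c,px,z):
    o,d=ray(c,px);return o+d*(z-o[2])/d[2]
def proj(c,p):
    q=np.linalg.inv(np.array(c["world_from_camera"]))@np.r_[p,1];return np.array([c["fx"]*q[0]/q[2]+c["cx"],c["fy"]*q[1]/q[2]+c["cy"]])
E
python3 - <<'E'
from h import *
im=cv2.imread("pics/top0.png");c=camera_info("top")
g=im.max(2);m=np.zeros_like(g);m[160:216,300:358]=(g[160:216,300:358]<110)*255
m=cv2.morphologyEx(m,cv2.MORPH_CLOSE,np.ones((5,5)))
cs=max(cv2.findContours(m,0,2)[0],key=cv2.contourArea)
r=cv2.minAreaRect(cs);b=cv2.boxPoints(r);w=np.array([onz(c,p,.046) for p in b]);print(b,w,w.mean(0))
for i in range(4):print(np.linalg.norm(w[i]-w[i-1]))
m=np.zeros_like(g);m[122:150,298:332]=(g[122:150,298:332]<70)*255
cs=max(cv2.findContours(m,0,2)[0],key=cv2.contourArea);print(cv2.minEnclosingCircle(cs),onz(c,cv2.minEnclosingCircle(cs)[0],.055))
for p in[(291,129),(331,122),(356,211),(313,219)]:print(onz(c,p,.046))
E
```

```text
[[307.9692 175.5538]
 [339.0231 167.0846]
 [349.0846 203.9769]
 [318.0308 212.4462]] [[ 0.5511 -0.0149  0.046 ]
 [ 0.5737 -0.0925  0.046 ]
 [ 0.4797 -0.1173  0.046 ]
 [ 0.4579 -0.041   0.046 ]] [ 0.5156 -0.0664  0.046 ]
0.09676757442222615
0.08082096425985226
0.0972314498238693
0.07933475285072321
((313.5, 134.88461303710938), 8.271564483642578) [ 0.655  -0.0276  0.055 ]
[0.6736 0.0304 0.046 ]
[ 0.6936 -0.0718  0.046 ]
[ 0.4623 -0.1342  0.046 ]
[ 0.4416 -0.0289  0.046 ]
```

>>> play_rows(
  rows=[
    [0,0,0,30.5,-24.3,-2,0],
    [0,0,0,30.5,-24.3,-2,0],
    [0,0,0,30.5,-24.3,-2,0],
    [0,0,0,30.5,-24.3,-2,0],
    [0,0,0,30.5,-24.3,-2,0],
    [0,0,0,30.5,-24.3,-2,0],
    [0,0,0,30.5,-24.3,-2,0],
    [0,0,0,30.5,-24.3,-2,0],
  ],
)

```text
t: 0.77
tool_pos: [0.3995, -0.3264, 0.2384]
eef_rot: [[0.925, 0.381, -0.0], [0.381, -0.925, -0.0], [-0.0, -0.0, -1.0]]
contact_force: [0.8, -0.4, 0.4]
opening: 0.477
grasp_force: 0.0
```

>>> play_rows(
  rows=[
    [0,0,0,30.5,-24.3,-2,0],
    [0,0,0,30.5,-24.3,-2,0],
    [0,0,0,30.5,-24.3,-2,0],
    [0,0,0,30.5,-24.3,-2,0],
    [0,0,0,30.5,-24.3,-2,0],
    [0,0,0,30.5,-24.3,-2,0],
    [0,0,0.065,0,0,0,0],
    [0,0,0.065,0,0,0,0],
  ],
)

```text
t: 1.43
tool_pos: [0.5137, -0.1202, 0.2504]
eef_rot: [[0.965, 0.261, -0.0], [0.261, -0.965, 0.001], [0.0, -0.001, -1.0]]
contact_force: [-1.1, -0.7, -0.9]
opening: 0.01
grasp_force: 0.0
```

>>> play_rows(
  rows=[
    [0,0,0,0,0,0,0],
    [0,0,0,0,0,0,0],
    [0,0,0,0,0,0,0],
  ],
)

```text
t: 1.68
tool_pos: [0.5124, -0.1243, 0.2503]
eef_rot: [[0.966, 0.258, -0.001], [0.258, -0.966, 0.0], [-0.001, -0.0, -1.0]]
contact_force: [-0.2, 0.2, 0.2]
opening: 0.005
grasp_force: 0.0
```

```bash
python3 - <<'E'
from h import *
import json
s=observe();c=camera_info("wrist");im=read_camera("wrist");cv2.imwrite("pics/w1.png",im[:,:,::-1])
json.dump({k:np.array(v).tolist() for k,v in c.items()},open("w1.json","w"))
print(s["t"],s["tool_pos"],np.array(s["eef_rot"]),s["joint_pos"],s["contact_force"]);print(c)
E
```

```text
1.6833 [ 0.5124 -0.1243  0.2503] [[ 0.966   0.2584 -0.0006]
 [ 0.2584 -0.966   0.    ]
 [-0.0005 -0.0002 -1.    ]] [ 37.7663   4.1279 -28.2525  97.2411   1.9919  79.1596 -65.827 ] [-0.2205  0.2095  0.2025]
{'fx': 334.8038482659321, 'fy': 334.8038482659321, 'cx': 314.7295194862669, 'cy': 202.15667528819972, 'world_from_camera': array([[ 0.2586, -0.931 , -0.2575,  0.5835],
       [-0.966 , -0.2497, -0.0673, -0.1065],
       [-0.0016,  0.2661, -0.9639,  0.4117],
       [ 0.    ,  0.    ,  0.    ,  1.    ]])}
```

View pics/w1.png

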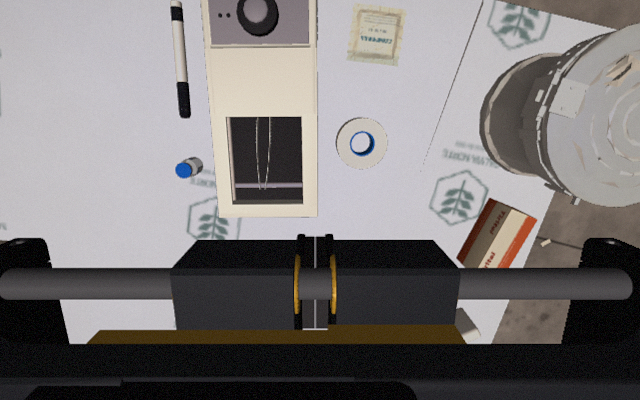

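The wrist view shows the unit at rows 0–216. The button is near (258,14), the opening spans about (227–303, 117–204), and the forceps are the two bright lines converging near (263,190).

```bash
python3 - <<'E'
from h import *
import json
c=json.load(open("w1.json"));im=cv2.imread("pics/w1.png");g=im.max(2)
cv2.imwrite("pics/w1c.png",cv2.resize(im[100:225,200:330],None,fx=4.6,fy=4.6,interpolation=cv2.INTER_CUBIC))
# lid outline (white) corners near end, opening
m=np.zeros_like(g);m[105:212,215:312]=(g[105:212,215:312]<130)*255
m=cv2.morphologyEx(m,cv2.MORPH_CLOSE,np.ones((9,9)))
cs=max(cv2.findContours(m,0,2)[0],key=cv2.contourArea)
b=cv2.approxPolyDP(cs,4,True)[:,0];print(b)
for p in b:print(onz(c,p,.046))
# button
m=np.zeros_like(g);m[0:40,230:290]=(g[0:40,230:290]<75)*255
cs=max(cv2.findContours(m,0,2)[0],key=cv2.contourArea);print(cv2.boundingRect(cs))
for p,z in(((258,14),.067),((258,14),.06)):print(onz(c,p,z))
# forceps bright px per row
for r in range(120,200,6):
    x=np.where(g[r,238:292]>90)[0]+238
    print(r,x.tolist()[:20])
E
```

```text
[[226 117]
 [233 203]
 [302 203]
 [300 117]]
[ 0.5518 -0.0171  0.046 ]
[ 0.4608 -0.0428  0.046 ]
[ 0.4811 -0.1184  0.046 ]
[ 0.5721 -0.0928  0.046 ]
(237, 0, 42, 37)
[ 0.6522 -0.0332  0.067 ]
[ 0.6536 -0.0317  0.06  ]
120 [257, 269]
126 [256, 269, 270]
132 [256, 257, 269, 270]
138 [256, 257, 269, 270]
144 [256, 257, 269]
150 [256, 268]
156 [268, 269]
162 [257]
168 [257, 258, 267, 268]
174 [258, 266]
180 [258, 266]
186 [238, 239, 240, 241, 242, 243, 244, 245, 246, 247, 248, 249, 250, 251, 252, 253, 254, 255, 256, 257]
192 []
198 []
```

View pics/w1c.png

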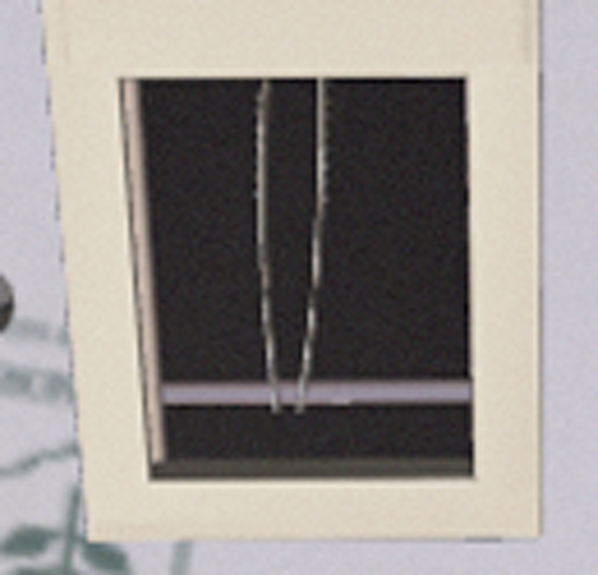

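>>> play_rows(
  rows=[
    [0,0,0,32.4,-10.9,16,0],
    [0,0,0,32.4,-10.9,16,0],
    [0,0,0,32.4,-10.9,16,0],
    [0,0,0,32.4,-10.9,16,0],
    [0,0,0,32.4,-10.9,16,0],
    [0,0,0,0,0,40,0],
    [0,0,0,0,0,40,0],
    [0,0,0,0,0,10,0],
  ],
)

```text
t: 2.4
tool_pos: [0.6508, -0.0296, 0.0731]
eef_rot: [[0.966, 0.259, -0.011], [0.259, -0.966, 0.001], [-0.011, -0.004, -1.0]]
contact_force: [-1.5, -0.3, -0.5]
opening: 0.003
grasp_force: 0.0
```

>>> play_rows(
  rows=[
    [0,0,0,0,0,10,0],
    [0,0,0,0,0,0,0],
    [0,0,0,0,0,0,0],
  ],
)

```text
t: 2.65
tool_pos: [0.6563, -0.03, 0.0724]
eef_rot: [[0.966, 0.257, 0.002], [0.257, -0.966, -0.0], [0.002, 0.001, -1.0]]
contact_force: [0.6, -0.1, 0.2]
opening: 0.004
grasp_force: 0.0
```

```bash
python3 - <<'E'
from h import *
import json
c=json.load(open("w1.json"))
u=np.array([-.9636,-.2672]);v=np.array([.2672,-.9636]);o=np.array([.516,-.067])-.056*u
def U(p):d=p[:2]-o;return np.r_[d@u,d@v,p[2]]*1000
for n,p in dict(tip=(262.2,189.5),r174=(262,174),r144=(262.5,144),r126=(263,126),r132L=(256.5,132),r132R=(269.5,132)).items():
    q=onz(c,p,.018);print(n,q,U(q))
s=observe();print(s["t"],s["tool_pos"],U(s["tool_pos"]),s["contact_force"])
cv2.imwrite("pics/s2.png",cv2.resize(read_camera("scene")[150:250,240:370,::-1],None,fx=5,fy=5))
E
```

```text
tip [ 0.4772 -0.0686  0.018 ] [93.8266 -8.7827 18.    ]
r174 [ 0.4957 -0.0643  0.018 ] [74.8549 -8.0594 18.    ]
r144 [ 0.5304 -0.0571  0.018 ] [39.4595 -5.6764 18.    ]
r126 [ 0.5505 -0.0532  0.018 ] [19.0156 -4.0702 18.    ]
r132L [ 0.542  -0.0474  0.018 ] [ 25.702  -11.9074  18.    ]
r132R [ 0.5459 -0.0619  0.018 ] [25.8343  3.0903 18.    ]
2.65 [ 0.6563 -0.03    0.0724] [-89.0625   1.8628  72.4071] [ 0.6021 -0.1375  0.1586]
```

View pics/s2.png

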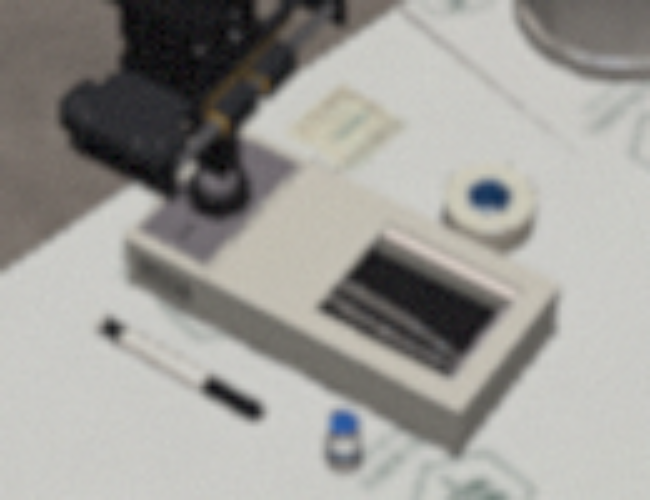

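The fingertips are centred over the button. I'll press in small steps.

>>> play_rows(
  rows=[
    [0,0,0,0,0,4,0],
    [0,0,0,0,0,3,0],
    [0,0,0,0,0,2,0],
    [0,0,0,0,0,2,0],
    [0,0,0,0,0,0,0],
    [0,0,0,0,0,0,0],
  ],
)

```text
t: 3.2
tool_pos: [0.6568, -0.0297, 0.0624]
eef_rot: [[0.966, 0.258, 0.004], [0.258, -0.966, -0.001], [0.003, 0.002, -1.0]]
contact_force: [-0.6, -0.7, 10.7]
opening: 0.005
grasp_force: 5.2
```

>>> play_rows(
  rows=[
    [0,0,0,0,0,1.5,0],
    [0,0,0,0,0,0,0],
    [0,0,0,0,0,0,0],
  ],
)

```text
t: 3.45
tool_pos: [0.6569, -0.0297, 0.0622]
eef_rot: [[0.966, 0.258, 0.004], [0.258, -0.966, -0.002], [0.003, 0.003, -1.0]]
contact_force: [-4.0, -1.2, 17.1]
opening: 0.007
grasp_force: 8.4
```

>>> play_rows(
  rows=[
    [0,0,0,0,0,-20,0],
    [0,0,0,0,0,-40,0],
    [0,0,0,-28.7,-1.5,0,35],
    [0,0,0,-28.7,-1.5,0,35],
    [0,0,0,-28.7,-1.5,0,35],
    [0,0,0,-28.7,-1.5,0,35],
    [0,0,0,-28.7,-1.5,0,35],
    [0,0,0.052,0,0,0,35],
  ],
)

```text
t: 4.12
tool_pos: [0.5088, -0.0609, 0.117]
eef_rot: [[0.979, 0.205, -0.006], [0.205, -0.979, -0.003], [-0.007, 0.001, -1.0]]
contact_force: [0.2, 0.3, -0.0]
opening: 0.355
grasp_force: 0.0
```

>>> play_rows(
  rows=[
    [0,0,0,0,0,0,35],
    [0,0,0,0,0,0,35],
    [0,0,0,0,0,0,35],
  ],
)

```text
t: 4.37
tool_pos: [0.5155, -0.0588, 0.1184]
eef_rot: [[0.978, 0.209, 0.001], [0.209, -0.978, 0.0], [0.001, -0.0, -1.0]]
contact_force: [0.1, 0.1, -0.1]
opening: 0.401
grasp_force: 0.0
```

```bash
cat >> h.py <<'E'
u=np.array([-.9636,-.2672]);v=np.array([.2672,-.9636]);o=np.array([.516,-.067])-.056*u
def U(p):d=p[:2]-o;return np.r_[d@u,d@v,p[2]]*1000
E
python3 - <<'E'
from h import *
s=observe();R=np.array(s["eef_rot"]);print(s["t"],s["tool_pos"],U(s["tool_pos"]),R,s["joint_pos"],s["opening"])
print("tool-frame delta mm",R.T@(np.array([.5162,-.0600,.008])-s["tool_pos"])*1000)
cv2.imwrite("pics/w3.png",read_camera("wrist")[:,:,::-1])
im=read_camera("top");cv2.imwrite("pics/t3.png",cv2.resize(im[105:225,270:400,::-1],None,fx=5,fy=5))
E
```

```text
4.3667 [ 0.5155 -0.0588  0.1184] [ 54.2538  -8.0671 118.3656] [[ 0.9779  0.2089  0.001 ]
 [ 0.2089 -0.9779  0.0002]
 [ 0.001  -0.     -1.    ]] [ 33.5905   9.1834 -32.3372 108.1268   5.4261  64.1402 -78.7232] 0.40068903649342863
tool-frame delta mm [  0.2919   1.3579 110.3659]
```

View pics/w3.png

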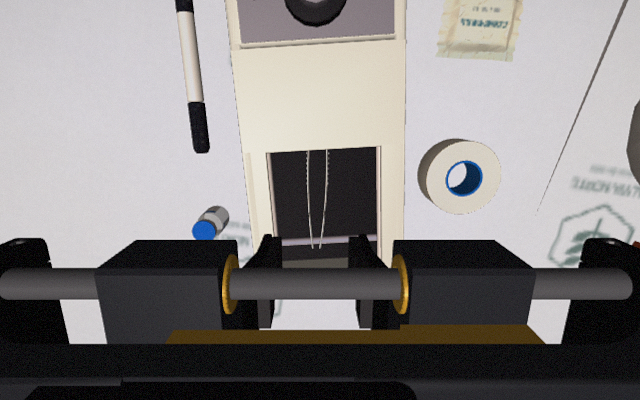

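>>> play_rows(
  rows=[
    [0,0,0,0,1.4,0,25],
    [0,0,0,0,0,20,25],
    [0,0,0,0,0,20,25],
    [0,0,0,0,0,20,25],
    [0,0,0,0,0,20,25],
    [0,0,0,0,0,15,25],
    [0,0,0,0,0,0,25],
    [0,0,0,0,0,0,25],
  ],
)

```text
t: 5.13
tool_pos: [0.5146, -0.0602, 0.0224]
eef_rot: [[0.978, 0.208, -0.002], [0.208, -0.978, 0.001], [-0.002, -0.001, -1.0]]
contact_force: [1.0, -0.2, -0.0]
opening: 0.286
grasp_force: 0.0
```

>>> play_rows(
  rows=[
    [0,0,0,1.5,0,8,25],
    [0,0,0,0,0,6,25],
    [0,0,0,0,0,0,25],
    [0,0,0,0,0,0,25],
  ],
)

```text
t: 5.47
tool_pos: [0.5164, -0.0602, 0.0091]
eef_rot: [[0.978, 0.207, -0.0], [0.207, -0.978, -0.0], [-0.0, 0.0, -1.0]]
contact_force: [0.1, 1.0, -0.1]
opening: 0.289
grasp_force: 0.0
```

>>> play_rows(
  grip_force=15,
  rows=[
    [0,0,0,0,0,0,5],
    [0,0,0,0,0,0,5],
    [0,0,0,0,0,0,5],
    [0,0,0,0,0,0,5],
    [0,0,0,0,0,0,5],
  ],
)

```text
t: 5.88
tool_pos: [0.5167, -0.0603, 0.0094]
eef_rot: [[0.978, 0.207, 0.001], [0.207, -0.978, -0.0], [0.001, 0.0, -1.0]]
contact_force: [-0.0, -0.4, 2.5]
opening: 0.159
grasp_force: 15.0
```

```bash
cat >> h.py <<'E'
S,H=100.,-2.6
def tcp(w):
    x,z,t=w[0],w[1],np.radians(w[2]);return np.array([x+S*np.cos(t)-H*np.sin(t),z+S*np.sin(t)+H*np.cos(t)])
def state():
    s=observe();R=np.array(s["eef_rot"]);t=np.degrees(np.arctan2(-R[0,2]*.978-R[1,2]*.208,-R[2,2]))
    # X along forceps dir (toward end_a) from tcp start at unit X=53.4
    d=np.array([-.978,-.208]);X=53.4+1000*(np.array(s["tool_pos"][:2])-[.5167,-.0603])@d;Z=1000*s["tool_pos"][2]
    r=np.radians(t);b=np.array([X,Z])-S*np.array([np.cos(r),np.sin(r)])-H*np.array([-np.sin(r),np.cos(r)])
    print("t",s["t"],"theta",t,"b",b,"F",np.array(s["contact_force"]),"grip",s["grasp_force"],"open",s["opening"],"j",np.array(s["joint_pos"]));return np.r_[b,t]
def plan(w0,ws,n=4):
    a=np.array([w0]+ws,float)
    for p,q in zip(a,a[1:]):
        for k in range(n):
            f,g=p+(q-p)*k/n,p+(q-p)*(k+1)/n;d=tcp(g)-tcp(f);t=np.radians(f[2])
            ex=np.array([-np.cos(t),-np.sin(t)]);ez=np.array([np.sin(t),-np.cos(t)])
            print([0,round(-np.radians(g[2]-f[2]),3),0,round(d@ex,1),0,round(d@ez,1),5])
E
python3 - <<'E'
from h import *
w=state()
plan(w,[[-45,17,4],[-42,17,10],[-35,16.5,15],[-25,16,19],[-12,16,23],[2,17,28],[14,19,32],[24,23,33]])
E
```

```text
t 5.8833 theta -0.030432002145305267 b [-46.6073  12.034 ] F [-0.0384 -0.4144  2.4645] grip 14.996743351221085 open 0.15903746648898293 j [ 31.2687  17.746  -30.7977 113.1034  11.4368  52.0486 -83.4368]
[0, np.float64(-0.018), 0, np.float64(-0.4), 0, np.float64(-3.0), 5]
[0, np.float64(-0.018), 0, np.float64(-0.5), 0, np.float64(-3.0), 5]
[0, np.float64(-0.018), 0, np.float64(-0.5), 0, np.float64(-3.0), 5]
[0, np.float64(-0.018), 0, np.float64(-0.5), 0, np.float64(-3.0), 5]
[0, np.float64(-0.026), 0, np.float64(-0.8), 0, np.float64(-2.6), 5]
[0, np.float64(-0.026), 0, np.float64(-0.8), 0, np.float64(-2.5), 5]
[0, np.float64(-0.026), 0, np.float64(-0.8), 0, np.float64(-2.5), 5]
[0, np.float64(-0.026), 0, np.float64(-0.8), 0, np.float64(-2.5), 5]
[0, np.float64(-0.022), 0, np.float64(-1.7), 0, np.float64(-1.8), 5]
[0, np.float64(-0.022), 0, np.float64(-1.7), 0, np.float64(-1.7), 5]
[0, np.float64(-0.022), 0, np.float64(-1.7), 0, np.float64(-1.7), 5]
[0, np.float64(-0.022), 0, np.float64(-1.7), 0, np.float64(-1.6), 5]
[0, np.float64(-0.017), 0, np.float64(-2.4), 0, np.float64(-1.0), 5]

[... 606 characters left out ...]
at64(-1.0), 5]
[0, np.float64(-0.022), 0, np.float64(-3.3), 0, np.float64(-0.9), 5]
[0, np.float64(-0.022), 0, np.float64(-3.3), 0, np.float64(-0.8), 5]
[0, np.float64(-0.017), 0, np.float64(-2.9), 0, np.float64(-0.8), 5]
[0, np.float64(-0.017), 0, np.float64(-2.9), 0, np.float64(-0.7), 5]
[0, np.float64(-0.017), 0, np.float64(-2.9), 0, np.float64(-0.7), 5]
[0, np.float64(-0.017), 0, np.float64(-2.9), 0, np.float64(-0.6), 5]
[0, np.float64(-0.004), 0, np.float64(-2.7), 0, np.float64(0.0), 5]
[0, np.float64(-0.004), 0, np.float64(-2.7), 0, np.float64(0.1), 5]
[0, np.float64(-0.004), 0, np.float64(-2.7), 0, np.float64(0.1), 5]
[0, np.float64(-0.004), 0, np.float64(-2.7), 0, np.float64(0.1), 5]
```

>>> play_rows(
  grip_force=25,
  rows=[
    [0,0,0,0,0,0,5],
    [0,0,0,0,0,0,5],
    [0,-0.018,0,-0.5,0,-3,5],
    [0,-0.018,0,-0.5,0,-3,5],
    [0,-0.018,0,-0.5,0,-3,5],
    [0,-0.018,0,-0.5,0,-3,5],
    [0,0,0,0,0,0,5],
    [0,0,0,0,0,0,5],
  ],
)

```text
t: 6.55
tool_pos: [0.5149, -0.0604, 0.0209]
eef_rot: [[0.976, 0.207, -0.07], [0.207, -0.978, -0.015], [-0.072, -0.0, -0.997]]
contact_force: [0.2, 0.2, -1.2]
opening: 0.157
grasp_force: 25.0
```

>>> play_rows(
  rows=[
    [0,-0.026,0,-0.8,0,-2.6,5],
    [0,-0.026,0,-0.8,0,-2.5,5],
    [0,-0.026,0,-0.8,0,-2.5,5],
    [0,-0.026,0,-0.8,0,-2.5,5],
    [0,0,0,0,0,0,5],
    [0,0,0,0,0,0,5],
  ],
)

```text
t: 7.05
tool_pos: [0.5126, -0.0608, 0.031]
eef_rot: [[0.963, 0.207, -0.171], [0.204, -0.978, -0.036], [-0.175, -0.0, -0.985]]
contact_force: [-0.2, 0.1, -2.1]
opening: 0.159
grasp_force: 25.0
```

```bash
python3 - <<'E'
from h import *
state()
a=read_camera("scene")[165:250,280:370,::-1];b=read_camera("wrist")[60:340,180:460,::-1]
a=cv2.resize(a,(400,378),interpolation=cv2.INTER_CUBIC);b=cv2.resize(b,(378,378))
cv2.imwrite("pics/c4.png",np.hstack([a,b]))
E
```

```text
t 7.05 theta 10.065679326355705 b [-41.423   16.1146] F [-0.1812  0.1436 -2.1285] grip 24.995369911193848 open 0.15930823769073588 j [ 27.2672  22.6721 -29.762  104.5442  14.036   66.2937 -86.4133]
```

View pics/c4.png

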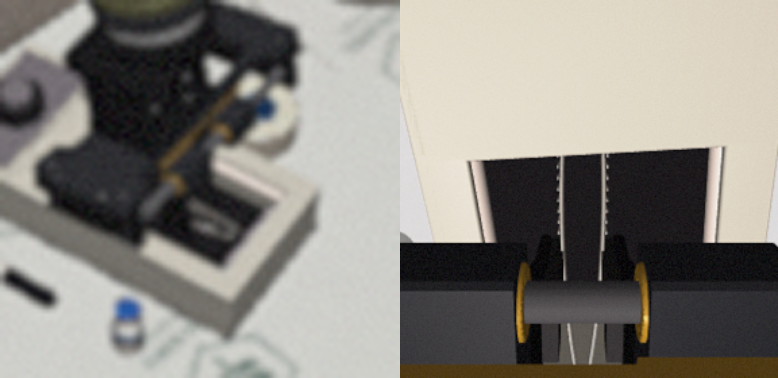

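The forceps are held between the pads, tilted about 10° and clear of the opening's sides. I'll continue.

>>> play_rows(
  rows=[
    [0,-0.022,0,-1.7,0,-1.8,5],
    [0,-0.022,0,-1.7,0,-1.7,5],
    [0,-0.022,0,-1.7,0,-1.7,5],
    [0,-0.022,0,-1.7,0,-1.6,5],
    [0,0,0,0,0,0,5],
    [0,0,0,0,0,0,5],
  ],
)

```text
t: 7.65
tool_pos: [0.5075, -0.0621, 0.0393]
eef_rot: [[0.944, 0.207, -0.255], [0.2, -0.978, -0.054], [-0.261, -0.0, -0.965]]
contact_force: [0.3, -0.8, -1.8]
opening: 0.161
grasp_force: 25.0
```

>>> play_rows(
  rows=[
    [0,-0.017,0,-2.4,0,-1.0,5],
    [0,-0.017,0,-2.4,0,-0.9,5],
    [0,-0.017,0,-2.4,0,-0.9,5],
    [0,-0.017,0,-2.4,0,-0.9,5],
    [0,0,0,0,0,0,5],
    [0,0,0,0,0,0,5],
  ],
)

```text
t: 8.15
tool_pos: [0.4999, -0.0636, 0.0457]
eef_rot: [[0.925, 0.207, -0.319], [0.196, -0.978, -0.068], [-0.326, -0.0, -0.945]]
contact_force: [-0.2, -0.0, -0.8]
opening: 0.158
grasp_force: 25.0
```

```bash
python3 - <<'E'
from h import *
w=state()
plan(w,[[-12,17,23],[2,18,28],[14,20,32],[24,24,33]])
E
```

```text
t 8.15 theta 19.024552888004532 b [-24.8189  15.5563] F [-0.2064 -0.0034 -0.8455] grip 24.995412826538086 open 0.1582956134599647 j [ 24.2938  26.9648 -28.7317  98.5714  15.6068  77.2776 -88.0037]
[0, np.float64(-0.017), 0, np.float64(-3.2), 0, np.float64(-1.0), 5]
[0, np.float64(-0.017), 0, np.float64(-3.2), 0, np.float64(-1.0), 5]
[0, np.float64(-0.017), 0, np.float64(-3.2), 0, np.float64(-0.9), 5]
[0, np.float64(-0.017), 0, np.float64(-3.1), 0, np.float64(-0.9), 5]
[0, np.float64(-0.022), 0, np.float64(-3.4), 0, np.float64(-1.0), 5]
[0, np.float64(-0.022), 0, np.float64(-3.3), 0, np.float64(-1.0), 5]
[0, np.float64(-0.022), 0, np.float64(-3.3), 0, np.float64(-0.9), 5]
[0, np.float64(-0.022), 0, np.float64(-3.3), 0, np.float64(-0.8), 5]
[0, np.float64(-0.017), 0, np.float64(-2.9), 0, np.float64(-0.8), 5]
[0, np.float64(-0.017), 0, np.float64(-2.9), 0, np.float64(-0.7), 5]
[0, np.float64(-0.017), 0, np.float64(-2.9), 0, np.float64(-0.7), 5]
[0, np.float64(-0.017), 0, np.float64(-2.9), 0, np.float64(-0.6), 5]
[0, np.float64(-0.004), 0, np.float64(-2.7), 0, np.float64(0.0), 5]
[0, np.float64(-0.004), 0, np.float64(-2.7), 0, np.float64(0.1), 5]
[0, np.float64(-0.004), 0, np.float64(-2.7), 0, np.float64(0.1), 5]
[0, np.float64(-0.004), 0, np.float64(-2.7), 0, np.float64(0.1), 5]
```

>>> play_rows(
  rows=[
    [0,-0.017,0,-3.2,0,-1,5],
    [0,-0.017,0,-3.2,0,-1,5],
    [0,-0.017,0,-3.2,0,-1,5],
    [0,-0.017,0,-3.2,0,-1,5],
    [0,0,0,0,0,0,5],
  ],
)

```text
t: 8.57
tool_pos: [0.4894, -0.0659, 0.0542]
eef_rot: [[0.901, 0.207, -0.382], [0.191, -0.978, -0.081], [-0.391, -0.0, -0.921]]
contact_force: [0.1, 0.0, -0.2]
opening: 0.159
grasp_force: 25.0
```

>>> play_rows(
  rows=[
    [0,-0.022,0,-3.3,0,-1,5],
    [0,-0.022,0,-3.3,0,-1,5],
    [0,-0.022,0,-3.3,0,-1,5],
    [0,-0.022,0,-3.3,0,-1,5],
    [0,0,0,0,0,0,5],
  ],
)

```text
t: 8.98
tool_pos: [0.4793, -0.0679, 0.0631]
eef_rot: [[0.863, 0.208, -0.46], [0.183, -0.978, -0.097], [-0.47, -0.0, -0.882]]
contact_force: [0.2, 0.2, -0.2]
opening: 0.159
grasp_force: 25.0
```

>>> play_rows(
  rows=[
    [0,-0.017,0,-2.9,0,-0.7,5],
    [0,-0.017,0,-2.9,0,-0.7,5],
    [0,-0.017,0,-2.9,0,-0.7,5],
    [0,-0.017,0,-2.9,0,-0.7,5],
    [0,0,0,-2.7,0,0,5],
    [0,0,0,-2.7,0,0,5],
    [0,0,0,0,0,0,5],
    [0,0,0,0,0,0,5],
  ],
)

```text
t: 9.65
tool_pos: [0.4661, -0.071, 0.0744]
eef_rot: [[0.831, 0.207, -0.516], [0.176, -0.978, -0.11], [-0.528, 0.0, -0.85]]
contact_force: [0.0, -0.6, -0.7]
opening: 0.159
grasp_force: 25.0
```

```bash
python3 - <<'E'
from h import *
w=state()
plan(w,[[24,27,32],[24,90,32],[-25,160,32]],6)
a=read_camera("scene")[165:250,280:370,::-1];b=read_camera("wrist")[60:340,180:460,::-1]
cv2.imwrite("pics/c5.png",np.hstack([cv2.resize(a,(400,378),interpolation=cv2.INTER_CUBIC),cv2.resize(b,(378,378))]))
E
```

```text
t 9.65 theta 31.836727328146154 b [18.773  23.8687] F [ 0.0471 -0.5688 -0.7452] grip 24.99527245759964 open 0.1590263852954255 j [ 21.3172  31.3061 -27.354   92.9492  16.6888  91.5124 -89.0094]
[0, np.float64(-0.0), 0, np.float64(-1.0), 0, np.float64(-0.0), 5]
[0, np.float64(-0.0), 0, np.float64(-1.0), 0, np.float64(-0.0), 5]
[0, np.float64(-0.0), 0, np.float64(-1.0), 0, np.float64(-0.0), 5]
[0, np.float64(-0.0), 0, np.float64(-1.0), 0, np.float64(-0.0), 5]
[0, np.float64(-0.0), 0, np.float64(-1.0), 0, np.float64(-0.0), 5]
[0, np.float64(-0.0), 0, np.float64(-1.0), 0, np.float64(-0.0), 5]
[0, np.float64(-0.0), 0, np.float64(-5.6), 0, np.float64(-8.9), 5]
[0, np.float64(-0.0), 0, np.float64(-5.6), 0, np.float64(-8.9), 5]
[0, np.float64(-0.0), 0, np.float64(-5.6), 0, np.float64(-8.9), 5]
[0, np.float64(-0.0), 0, np.float64(-5.6), 0, np.float64(-8.9), 5]
[0, np.float64(-0.0), 0, np.float64(-5.6), 0, np.float64(-8.9), 5]
[0, np.float64(-0.0), 0, np.float64(-5.6), 0, np.float64(-8.9), 5]
[0, np.float64(-0.0), 0, np.float64(0.7), 0, np.float64(-14.2), 5]
[0, np.float64(-0.0), 0, np.float64(0.7), 0, np.float64(-14.2), 5]
[0, np.float64(-0.0), 0, np.float64(0.7), 0, np.float64(-14.2), 5]
[0, np.float64(-0.0), 0, np.float64(0.7), 0, np.float64(-14.2), 5]
[0, np.float64(-0.0), 0, np.float64(0.7), 0, np.float64(-14.2), 5]
[0, np.float64(-0.0), 0, np.float64(0.7), 0, np.float64(-14.2), 5]
```

View pics/c5.png

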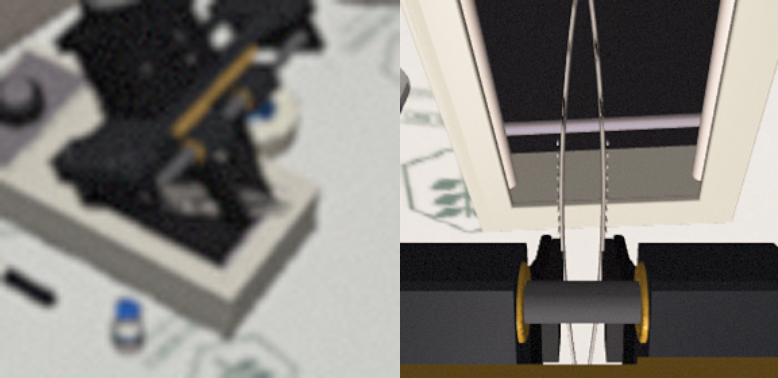

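The forceps run through the middle of the opening, with the pads already past its +x edge. I'll shift slightly more and then lift.

>>> play_rows(
  rows=[
    [0,0,0,-3,0,0,5],
    [0,0,0,-3,0,-1,5],
    [0,0,0,-5.6,0,-8.9,5],
    [0,0,0,-5.6,0,-8.9,5],
    [0,0,0,-5.6,0,-8.9,5],
    [0,0,0,-5.6,0,-8.9,5],
    [0,0,0,-5.6,0,-8.9,5],
    [0,0,0,-5.6,0,-8.9,5],
  ],
)

```text
t: 10.42
tool_pos: [0.4616, -0.0718, 0.1428]
eef_rot: [[0.831, 0.207, -0.516], [0.176, -0.978, -0.11], [-0.527, 0.0, -0.85]]
contact_force: [0.7, -0.5, 0.5]
opening: 0.158
grasp_force: 25.0
```

>>> play_rows(
  rows=[
    [0,0,0,0.7,0,-14.2,5],
    [0,0,0,0.7,0,-14.2,5],
    [0,0,0,0.7,0,-14.2,5],
    [0,0,0,0.7,0,-14.2,5],
    [0,0,0,0.7,0,-14.2,5],
    [0,0,0,0.7,0,-14.2,5],
    [0,0,0,0,0,0,5],
    [0,0,0,0,0,0,5],
  ],
)

```text
t: 11.08
tool_pos: [0.5092, -0.0616, 0.212]
eef_rot: [[0.832, 0.208, -0.515], [0.176, -0.978, -0.109], [-0.527, 0.0, -0.85]]
contact_force: [-0.9, -0.2, -0.3]
opening: 0.157
grasp_force: 25.0
```

>>> play_rows(
  rows=[
    [0,0,0,0,0,0,5],
    [0,0,0,0,0,0,5],
    [0,0,0,0,0,0,5],
    [0,0,0,0,0,0,5],
  ],
)

```text
t: 11.42
tool_pos: [0.5084, -0.062, 0.2111]
eef_rot: [[0.83, 0.207, -0.517], [0.176, -0.978, -0.11], [-0.529, 0.0, -0.849]]
contact_force: [-0.4, -0.3, 0.4]
opening: 0.154
grasp_force: 25.0
```

```bash
python3 - <<'E'
from h import *
w=state();s=observe();print(U(np.array(s["tool_pos"])),s["joint_velocities"])
a=read_camera("top")[90:240,260:400,::-1];b=read_camera("wrist")[:,:,::-1]
cv2.imwrite("pics/c6.png",np.hstack([cv2.resize(a,(353,378),interpolation=cv2.INTER_CUBIC),cv2.resize(b[:,160:480],(302,378))]))
E
```

```text
t 11.4167 theta 31.914937134854615 b [-24.3586 160.416 ] F [-0.4069 -0.2638  0.4271] grip 24.995449483394623 open 0.15375115998519617 j [ 19.4957  29.0056 -28.1871  79.3023  15.2274 106.9542 -87.234 ]
[ 62.0118  -6.8417 211.075 ] [-0.0965  0.0326 -0.0879 -0.3105 -0.0367 -0.0248  0.0005]
```

View pics/c6.png

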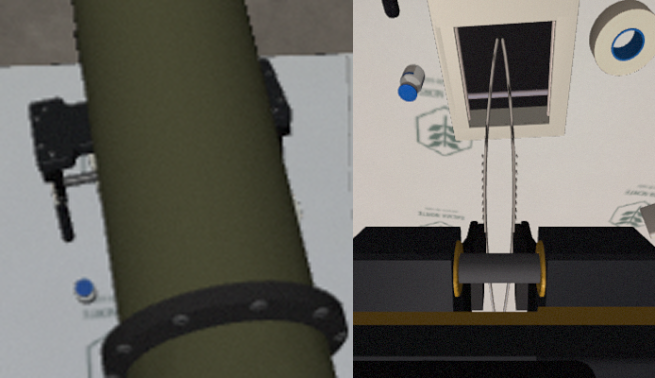

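The forceps are out and held, with end_b near (316,42) in the wrist image. The vial, marker and tape are in place. I'll check the pose and steadiness once more.

>>> play_rows(
  rows=[
    [0,0,0,0,0,0,5],
    [0,0,0,0,0,0,5],
    [0,0,0,0,0,0,5],
    [0,0,0,0,0,0,5],
    [0,0,0,0,0,0,5],
    [0,0,0,0,0,0,5],
  ],
)

```text
t: 12.02
tool_pos: [0.5089, -0.0618, 0.2115]
eef_rot: [[0.831, 0.207, -0.516], [0.176, -0.978, -0.109], [-0.528, 0.0, -0.849]]
contact_force: [0.4, 0.7, 0.1]
opening: 0.155
grasp_force: 25.0
```

```bash
python3 - <<'E'
from h import *
w=state();s=observe();R=np.array(s["eef_rot"]);c=camera_info("wrist")
e=np.array(s["tool_pos"])+R@np.array([.1,0,-.0074]);print("end_b pred",U(e),proj(c,e))
e=np.array(s["tool_pos"])+R@np.array([-.041,0,-.0074]);print("end_a pred",U(e))
b=read_camera("wrist");g=b[20:130,290:345].max(2)
for r in range(30,70,6):print(r,(np.where(b[r,300:335].max(1)>85)[0]+300).tolist()[:12])
E
```

```text
t 12.0167 theta 31.850728791337794 b [-24.9992 160.8963] F [0.4002 0.7494 0.0735] grip 24.9953493475914 open 0.15497602920689896 j [ 19.4737  29.007  -28.1981  79.2314  15.2279 106.9603 -87.2341]
end_b pred [-27.2514  -1.4566 164.9685] [312.5813  44.8592]
end_a pred [ 92.2809  -8.8394 239.3821]
30 []
36 []
42 [311, 312, 313, 317, 318, 319]
48 [310, 311, 312, 318, 319, 320]
54 [309, 310, 311, 319, 320, 321]
60 [310, 320, 321, 322]
66 [307, 308, 309, 321, 322, 323]
```

```bash
python3 -c "from bench import *;print(hand_in())"
```

```text
the job is handed in; nothing more can be done
None
```

I pressed the stop button to its hard stop and released it before touching the forceps; I did not check in a picture that it came back up. I then drew the forceps out at a slant, at about 32°, with contact forces near 2 N or less, and handed the job in at about 12 s with them held still over the unit, lowest point about 11 cm above the lid.

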